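# Lock the T-stud into the packing-jig rail

### The job

Fit the loose T-stud to the aluminium slotted rail on the packing bench: drop its T-head into the wide mouth near one end of the slot, slide it along the slot until it meets the spring catch inside, press the catch back gently and give the stud a quarter turn so that its head locks crosswise. Let go and leave it locked, upright and down in the slot. Use light force against the rail and catch (never above 30 N) and leave the other things on the bench where they are.

Things in the scene. Friction and masses are not known exactly. Their poses are not given: they have to be found in the camera images.
- stud: Loose T-stud, about 0.14 kg, standing on its steel T-head, a block 28 (its x) x 14 (its y) x 7 mm high; above it a round shank 9 mm in diameter; on top a black bar grip 46 (x) x 14 mm (y), 36 to 58 mm above the underside, parallel to the head. Origin: centre of the head's underside; z up. A half turn makes no difference. It tips over if knocked.
- rail: Aluminium T-slot rail, fixed to the bench on a steel foot plate 290 x 84 x 5 mm; rail 270 mm long (its x), 50 mm wide (its y), top at 18 mm height. Origin: centre of the foot plate's underside; z up. The slot runs along rail x at y = 0. The stud goes in at the mouth (x = -85 mm) and slides towards +x.
- slot (a point): Point at the middle of the slot at top height (18 mm), over the rail's origin; axes as the rail's. The slot is 11.5 mm wide between lips 4.5 mm thick and runs from the mouth to x = +129 mm. Below the lips lies a channel 8.5 mm high and 17.5 mm wide, floor 13 mm below this point: too narrow for the T-head to turn in.
- lockzone (a point): Rail x = 45 mm, 18 mm high. Below is the lock pocket; its near edge, under the lips, is at rail x 30 to 60 mm. Sliding +x, the head meets a spring catch when the stud's axis is 2 mm short of that edge: 3 N, then 0.25 N per mm, hard end at 22 mm. Pressed 15 to 20 mm (best 17) the head can turn, either way, pressing it 1.6 mm more. Once crosswise the catch pushes the stud back 8 mm (-x) and holds it square.
- mouth (a point): Centre of the load-in mouth of the slot, at the height of the rail's top (18 mm): a rectangular opening 31 mm along the rail (x) by 17 mm across (y), the only place where the T-head fits through; axes as the rail's. The channel floor is 13 mm below it.
- foot: Bystander: levelling foot, round steel disc 36 mm in diameter with a round black knob, 56 mm high; it stands like the stud but has no T-head and no bar. Origin at the underside centre.
- carton: Bystander: open black carton of sweets 180 x 110 x 45 mm. Origin at the underside centre.
- sweetbox: Bystander: shallow sweet box with a clear lid, 130 x 85 x 36 mm. Origin at the underside centre.
- spatula: Bystander: spatula lying on the bench, about 0.25 m long along its x.
Not all that is in view belongs to the job. Leave any green or turquoise look-alike of the stud alone.

How it is judged (in metres and radians):
On the way, in this order (a step that is already met when the one before it is completed fails the run):
1. the stud's head is down in the slot at the mouth, along the slot (z of stud in the frame of rail between 0.001 and 0.0095 m and y of stud in the frame of rail between -0.005 and 0.005 m and angle between stud's own z axis and vertical below 0.2 rad and angle between the x axis of stud and the x axis of rail, either way round below 0.3 rad and x of stud in the frame of rail below -0.07 m), for 0.1 s.
2. the stud has been slid along the slot, head still along it, to the lock station (z of stud in the frame of rail between 0.001 and 0.0095 m and y of stud in the frame of rail between -0.005 and 0.005 m and angle between stud's own z axis and vertical below 0.2 rad and angle between the x axis of stud and the x axis of rail, either way round below 0.3 rad and x of stud in the frame of rail above 0.02 m), for 0.1 s.
At the end, for the whole second after the job is handed in: The stud stands in the slot at the lock station (30 to 85 mm past the rail's middle, within 5 mm of the slot's centre line), head on the channel floor within 4.5 mm, upright within 0.2 rad (a slight lean within its play is fine), its long side square across the slot within 0.15 rad, at rest (z of stud in the frame of rail between 0.001 and 0.0095 m and y of stud in the frame of rail between -0.005 and 0.005 m and angle between stud's own z axis and vertical below 0.2 rad and angle between the x axis of stud and the y axis of rail, either way round below 0.15 rad and x of stud in the frame of rail between 0.03 and 0.085 m and linear speed of stud below 0.02 m/s); the robot touches nothing.
It fails at once if the stud presses on the rail or its catch with more than 30 N (contact force between stud and rail above 30 N).
It fails at once if the foot is moved by more than 20 mm (distance of foot from where it was at the start of the episode above 0.02 m).
It fails at once if the carton is moved by more than 20 mm (distance of carton from where it was at the start of the episode above 0.02 m).
It fails at once if the sweetbox is moved by more than 20 mm (distance of sweetbox from where it was at the start of the episode above 0.02 m).
It fails at once if the spatula is moved by more than 20 mm (distance of spatula from where it was at the start of the episode above 0.02 m).
It also fails if it takes over 72 s, if anything falls off the work surface, if the arm or the gripper's body presses on something with over 40 N, if the wrist force passes 120 N, or if a joint passes its speed limit or range.

### The arm

A 7-joint arm with a two-finger parallel gripper is mounted at the origin on the work surface. World frame = base frame: x ahead of the robot, y to its left, z up, the work surface at z = 0. Lengths are in mm, angles in degrees, forces in N, time in s.
With the tool pointing down it reaches from about 425 to 1025 mm from the base axis. Payload 9.4 kg.
Tool frame: the origin (TCP) lies at the very end of the fingers, on their centre line; the grasp point (between the pads) lies 19 mm behind it; z points along the fingers, y is the direction in which the jaws open and shut (so a half turn about z gives the same grasp; the last joint's range is limited). The gripper opens to 85 mm and grips with 20 to 120 N. Pads are 22 mm wide; open, the fingers measure 114 mm over their backs; the gripper's body (76 mm by 85 mm) begins 54 mm behind the grasp point. The pads swing forward as they close: fully open they stand 13 mm farther back than shut.
Start: joints at [-75.155, 34.337, -0.143, 91.639, 0.103, 54.024, -4.572], TCP at [238.909, 684.505, 231.275] pointing down, gripper open.
Joint ranges: [-147.43, 147.43], [-19.82, 112.94], [-74.19, 73.91], [6.32, 146.72], [-59.91, 239.91], [6.04, 106.73], [-150.56, 150.56]. Speed limits (degrees/s): [127.2, 127.2, 172.46, 172.46, 180, 180, 180].

### API

Orientations are given as [roll, pitch, yaw] about the fixed x, y, z axes, in that order (R = Rz(yaw) Ry(pitch) Rx(roll)).
In Python, from cell import ctrl, solver, telemetry, eyes, workorder gives the robot as it stands. Calls block until the motion is done:
- ctrl.move_to(position, orientation): joint-space move of the TCP to a pose.
- ctrl.move_l(position, frame=None, v=150, stop_force=None): straight line of the TCP; frame=None keeps the orientation; v is the mean speed in mm/s. With stop_force (N) it stops when the force on the tool has changed by that much, and returns True; else False.
- ctrl.set_joints(angles): joint-space move.
- ctrl.gripper_to(opening): finger opening in mm; the grip force is fixed at half the most; returns when the fingers have stopped.
- ctrl.hold(seconds).
- solver.inverse_kinematics(position, orientation): joint angles nearest the present ones, or None.
- telemetry.sense(): the state.
- eyes.snapshot(name): name is "side" or "top" or "wrist"; returns the picture (400x640x3 uint8, red, green, blue); there is no depth.
- eyes.camera_model(name): a dict with "fovy" (degrees; the focal length in pixels is half the picture's height over the tangent of half this angle, whatever the lens; pixels are square), "cx", "cy" (the principal point, pixels), "world_from_camera" (4x4, takes a point from camera to world coordinates). Camera axes: x right, y down, z forward; pixel columns grow to the right and rows downward; lengths in mm; the calibration is good to about 2 mm. A picture is of the moment at which its call begins: read the wrist's pose just before it. camera_model takes no time and is no camera call; for the wrist camera it gives the pose at the moment of the call.
A pose or a line that the arm cannot do raises ctrl.MotionError and nothing moves.
- workorder.finish_job(): hands the job in, once; it reports no verdict.
The state is a dict: "t": time; "q": joint angles; "qvel": joint speeds; "joint_efforts": joint torques, N m; "tcp_pos": TCP position; "tcp_rot": TCP orientation; "wrist_force": force on the tool from outside, world axes, zero at the start; "torque": the same for the moment, N m; "finger_gap": finger opening in mm.
Only numpy, scipy, OpenCV 4.12 (cv2) and the standard library are available. Lean on these libraries where they do the work, as an engineer would, in place of code of your own. Each camera call takes 0.05 s, during which the arm holds its last target. There are 200 camera calls.

## Working session

There is one attempt and no reset: what is moved stays moved. The work goes in short steps, each a Python script; the robot and the scene stay as the last script left them, time stands still between calls to the robot, and variables do not carry over. Pictures are saved under pics/ and viewed, about 8 in all and at most 12, crops included, and the job is handed in when it is done.

```bash
ls; mkdir -p pics
python3 - <<'E'
from cell import ctrl, solver, telemetry, eyes, workorder
import cv2, numpy as np
s=telemetry.sense(); print(s['t'],s['tcp_pos'],s['tcp_rot'],s['finger_gap'])
for n in ("top","side"):
    im=eyes.snapshot(n); cv2.imwrite(f"pics/{n}0.png",im[...,::-1]); m=eyes.camera_model(n)
    print(n,m['fovy'],m['cx'],m['cy'],np.round(m['world_from_camera'],3).tolist(), [k for k in m])
E
```

```text
pics
0.0 [238.75947427 684.07203729 230.41607804] [-1.79912803e+02  9.08719834e-03  1.60764787e+02] 85.49079440058475
top 45.536020773628735 325.66423539219596 204.53672734868584 [[-0.014, -0.999, 0.037, 526.256], [-1.0, 0.013, -0.014, 14.507], [0.013, -0.037, -0.999, 1481.202], [0.0, 0.0, 0.0, 1.0]] ['fovy', 'cx', 'cy', 'world_from_camera']
side 52.15213814339234 317.63867954718444 198.23148352273057 [[0.691, -0.403, 0.6, -60.995], [-0.723, -0.389, 0.571, -624.111], [0.003, -0.828, -0.56, 653.739], [0.0, 0.0, 0.0, 1.0]] ['fovy', 'cx', 'cy', 'world_from_camera']
```

View pics/top0.png

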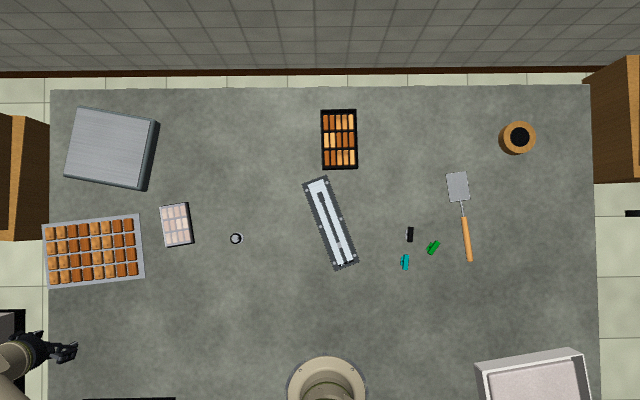

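View pics/side0.png

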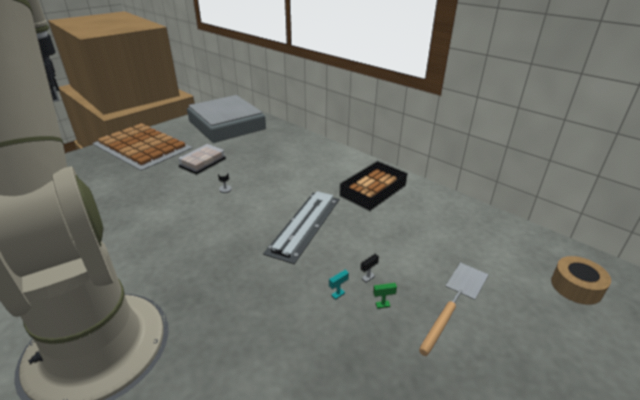

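The top view shows the black stud at (410,234), with the turquoise and green look-alikes at (405,262) and (433,247). The rail runs from (315,180) to (345,268). Next I'll take closer wrist views to find which end the mouth is at and get precise poses.

```bash
cat > h.py <<'E'
from cell import ctrl, solver, telemetry, eyes, workorder
import cv2, numpy as np
def ray(m,uv,h=400):
    f=h/2/np.tan(np.radians(m['fovy'])/2); T=np.array(m['world_from_camera'])
    d=T[:3,:3]@np.array([(uv[0]-m['cx'])/f,(uv[1]-m['cy'])/f,1.]); return T[:3,3],d
def onplane(m,uv,z):
    o,d=ray(m,uv); return o+d*(z-o[2])/d[2]
def proj(m,p):
    f=200/np.tan(np.radians(m['fovy'])/2); T=np.array(m['world_from_camera'])
    c=T[:3,:3].T@(np.array(p)-T[:3,3]); return np.array([m['cx'],m['cy']])+f*c[:2]/c[2]
def snap(n,file):
    m=eyes.camera_model(n); im=eyes.snapshot(n)[...,::-1].copy(); cv2.imwrite(f'pics/{file}.png',im)
    np.save(f'pics/{file}.npy',m,allow_pickle=True); return m,im
E
python3 - <<'E'
from h import *
m=eyes.camera_model('top')
for n,uv,z in (('stud',(410,234),58),('railfar',(315,180),5),('railnear',(345,268),5),('turq',(405,262),58),('green',(433,247),58)): print(n,onplane(m,uv,z).round(0))
w=eyes.camera_model('wrist');T=np.array(w['world_from_camera']);s=telemetry.sense()
from scipy.spatial.transform import Rotation as R
Rt=R.from_euler('xyz',s['tcp_rot'],degrees=True).as_matrix()
print('cam in tcp',Rt.T@(T[:3,3]-s['tcp_pos']),'\n',Rt.T@T[:3,:3],w['fovy'],w['cx'],w['cy'])
E
```

```text
stud [ 487. -256.   58.]
railfar [657.  26.   5.]
railnear [384. -63.   5.]
turq [ 404. -239.   58.]
green [ 447. -324.   58.]
cam in tcp [ 6.57188212e+01  4.52957673e-02 -1.43202972e+02] 
 [[-5.17935086e-04 -9.65734557e-01 -2.59531304e-01]
 [ 9.99999815e-01 -5.83225898e-04  1.74570131e-04]
 [-3.19953785e-04 -2.59531165e-01  9.65734680e-01]] 69.41187259411349 315.6588167564958 196.83082381383184
```

Run:
```python
from h import *
for p in ((487,-256,40),(440,-44,40),(600,8,40)):
    for y in (-180,-135,-90,-45,0,18,45,90,108,135):
        q=solver.inverse_kinematics(p,[180,0,y]); print(p,y,None if q is None else np.round(q,0))
# rail and stud views
for n,p,y in (('rail',(500,-40,230),18),('stud',(465,-262,150),18)):
    ctrl.move_to(p,[180,0,y]); m,im=snap('wrist','w_'+n)
print(telemetry.sense()['t'], telemetry.sense()['wrist_force'])
```

```text
(487, -256, 40) -180 [ 34.  40. -18. 122.  31.  23.  81.]
(487, -256, 40) -135 [ 47.  44. -38. 121.  51.  33. 106.]
(487, -256, 40) -90 [ 52.  47. -46. 121.  58.  39. 145.]
(487, -256, 40) -45 [  2.  43.  31. 124. -52.  27. -61.]
(487, -256, 40) 0 [ 12.  40.  15. 123. -29.  20. -39.]
(487, -256, 40) 18 [ 14.  40.  12. 123. -23.  19. -27.]
(487, -256, 40) 45 [ 17.  39.   7. 123. -14.  19.  -9.]
(487, -256, 40) 90 [ 22.  39.  -0. 123.   1.  18.  21.]
(487, -256, 40) 108 [ 24.  39.  -3. 122.   7.  19.  33.]
(487, -256, 40) 135 [ 28.  39.  -8. 122.  16.  20.  51.]
(440, -44, 40) -180 [  1.  36.  -4. 136.  18.   8.  70.]
(440, -44, 40) -135 [  5.  36. -10. 136.  36.  10.  97.]
(440, -44, 40) -90 [ 13.  37. -21. 136.  54.  15. 123.]
(440, -44, 40) -45 [ -8.  37.  10. 137. -41.   9. -95.]
(440, -44, 40) 0 [ -7.  37.   8. 137. -37.   8. -54.]
(440, -44, 40) 18 [ -7.  37.   8. 137. -34.   8. -39.]
(440, -44, 40) 45 [ -5.  36.   5. 137. -24.   8. -23.]
(440, -44, 40) 90 [ -3.  36.   2. 137.  -9.   7.   7.]
(440, -44, 40) 108 [ -2.  36.   1. 137.  -3.   7.  20.]
(440, -44, 40) 135 [ -1.  36.  -1. 136.   5.   7.  39.]
(600, 8, 40) -180 [ -1.  41.  -7. 116.  12.  24.  73.]
(600, 8, 40) -135 [  5.  42. -17. 115.  26.  27. 104.]
(600, 8, 40) -90 [ 12.  43. -27. 115.  37.  31. 138.]
(600, 8, 40) -45 [-32.  49.  42. 118. -57.  37. -85.]
(600, 8, 40) 0 [-25.  45.  29. 117. -44.  29. -53.]
(600, 8, 40) 18 [-22.  44.  25. 117. -39.  27. -40.]
(600, 8, 40) 45 [-18.  43.  19. 117. -30.  25. -21.]
(600, 8, 40) 90 [-13.  41.  10. 116. -16.  24.  10.]
(600, 8, 40) 108 [-10.  41.   6. 116. -11.  23.  22.]
(600, 8, 40) 135 [ -7.  41.   1. 116.  -2.  23.  41.]
3.8583 [-0.03065717 -0.64291806 -0.22018407]
```

View pics/w_rail.png

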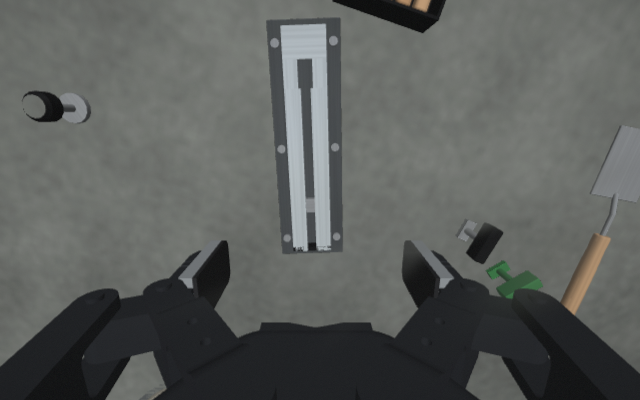

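View pics/w_stud.png

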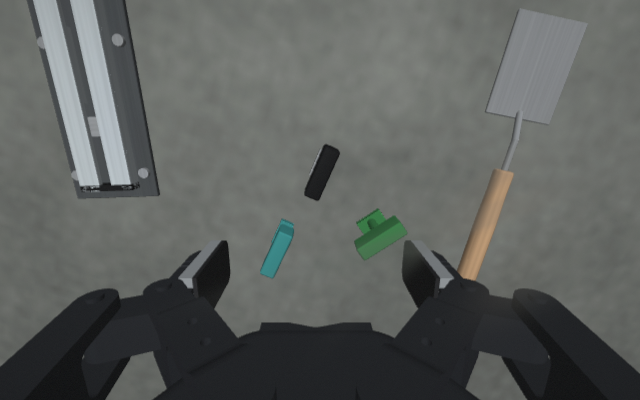

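The wrist view shows the mouth at (305,73), the far end, so rail +x points back towards the robot at a yaw of about 198°. The stud bar is at (322,172), clear of the turquoise and green ones. Next come the edge measurements.

```bash
cat >> h.py <<'E'
def load(file):
    return np.load(f'pics/{file}.npy',allow_pickle=True).item(), cv2.imread(f'pics/{file}.png')
def comp(mask,uv):
    n,l,st,c=cv2.connectedComponentsWithStats(mask.astype(np.uint8)); d=np.hypot(*(c[1:]-np.array(uv)).T); d[st[1:,4]<30]=1e9
    return l==1+d.argmin()
def wrect(m,mask,z):
    """min-area rectangle, in world xy, of a mask lying in the plane z"""
    cs=max(cv2.findContours(mask.astype(np.uint8),cv2.RETR_EXTERNAL,cv2.CHAIN_APPROX_NONE)[0],key=cv2.contourArea)[:,0]
    P=np.array([onplane(m,p,z)[:2] for p in cs]); c,s,a=cv2.minAreaRect(P.astype(np.float32))
    if s[0]<s[1]: s=s[::-1]; a+=90
    return np.round(c,1),np.round(s,1),round((a+90)%180-90,2)
E
python3 - <<'E'
from h import *
m,im=load('w_stud'); g=im.max(2)
s=comp((g<45),(322,172)); print('stud',s.sum(),wrect(m,s,58),wrect(m,s,36))
hsv=cv2.cvtColor(im,cv2.COLOR_BGR2HSV)
for n,uv,lo,hi in (('turq',(277,250),80,100),('green',(380,235),50,78)):
    k=comp((hsv[...,0]>lo)&(hsv[...,0]<hi)&(hsv[...,1]>90),uv); print(n,k.sum(),wrect(m,k,58))
m,im=load('w_rail'); g=im.min(2).astype(int)
crop=np.hstack([cv2.resize(im[10:260,255:355],None,fx=2.4,fy=2.4,interpolation=cv2.INTER_CUBIC)])
m2,im2=load('w_stud'); c2=cv2.resize(im2[130:290,255:415],None,fx=3.4,fy=3.4,interpolation=cv2.INTER_CUBIC)
out=np.zeros((600,790,3),np.uint8); out[:600,:240]=crop; out[:544,245:789]=c2; cv2.imwrite('pics/crop1.png',out)
for r in (30,45,65,75,85,110,205,240): print(r,g[r,265:345:1].tolist())
E
```

```text
stud 928 (array([ 488.6, -257.9]), array([45.7, 14.1]), -5.21) (array([ 485. , -259.5]), array([49.9, 15.5]), -5.21)
turq 932 (array([ 411.4, -242.2]), array([56.8, 15.4]), -7.01)
green 1462 (array([ 454. , -319.1]), array([44.1, 34. ]), -36.81)
30 [118, 95, 74, 70, 69, 70, 70, 69, 72, 71, 72, 71, 71, 72, 72, 113, 158, 165, 166, 165, 165, 165, 165, 166, 165, 166, 166, 166, 165, 166, 167, 166, 167, 168, 167, 167, 166, 167, 167, 167, 166, 167, 168, 168, 168, 167, 168, 169, 168, 169, 169, 169, 170, 169, 170, 170, 171, 170, 171, 170, 171, 98, 70, 70, 70, 70, 70, 69, 69, 69, 67, 69, 70, 70, 69, 87, 109, 113, 112, 112]
45 [118, 118, 111, 78, 70, 80, 129, 135, 136, 139, 136, 136, 138, 101, 74, 72, 141, 172, 174, 174, 174, 174, 174, 174, 174, 174, 173, 173, 173, 173, 173, 172, 173, 172, 172, 172, 172, 172, 171, 171, 170, 170, 170, 170, 170, 170, 170, 169, 169, 169, 169, 169, 168, 168, 168, 168, 168, 168, 168, 168, 168, 113, 75, 70, 68, 70, 91, 100, 102, 93, 77, 69, 71, 72, 71, 78, 106, 112, 111, 111]
65 [119, 119, 119, 120, 85, 71, 70, 71, 70, 69, 71, 73, 73, 72, 72, 71, 71, 117, 171, 176, 1
[... 1423 characters left out ...]
3, 103, 104, 105, 81, 70, 71, 71, 70, 71, 71, 71, 72, 73, 71, 91, 164, 177, 176, 170, 169, 173, 174, 175, 175, 173, 167, 166, 169, 174, 154, 135, 132, 132, 132, 133, 132, 132, 133, 140, 167, 174, 174, 168, 169, 171, 171, 173, 173, 171, 166, 166, 167, 171, 152, 90, 70, 71, 69, 69, 69, 69, 68, 68, 69, 71, 70, 82, 104, 109]
240 [100, 100, 99, 100, 100, 100, 101, 101, 102, 103, 103, 102, 103, 103, 103, 104, 84, 71, 80, 107, 128, 133, 132, 130, 117, 85, 72, 91, 162, 175, 176, 170, 169, 171, 170, 172, 172, 168, 166, 170, 171, 174, 116, 76, 70, 71, 70, 70, 71, 69, 69, 159, 173, 174, 171, 167, 169, 169, 171, 171, 168, 165, 169, 169, 172, 132, 81, 67, 67, 78, 93, 96, 93, 82, 69, 69, 71, 77, 104, 108]
```

View pics/crop1.png

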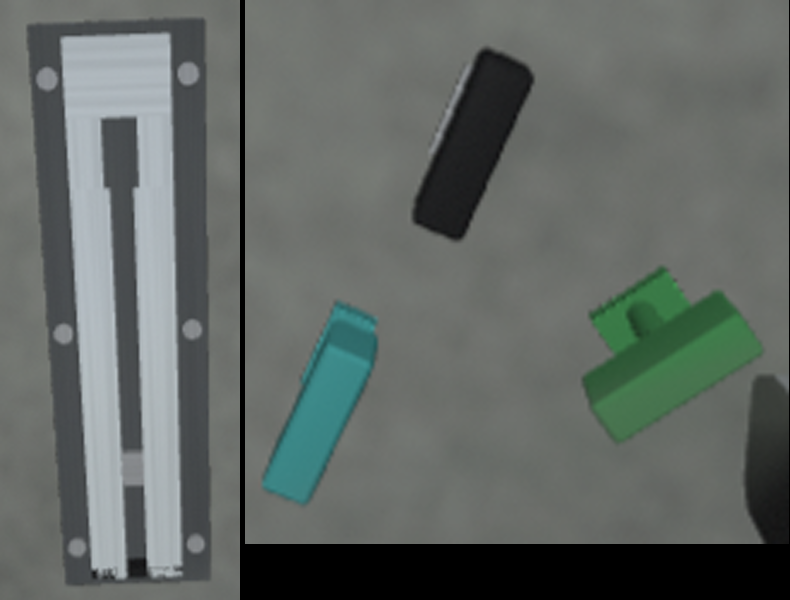

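```bash
cat >> h.py <<'E'
def cross(row,u0,thr,step):
    """subpixel column where row value crosses thr going from u0 by step"""
    u=u0
    while 0<u+step<639 and (row[u]<thr)==(row[u+step]<thr): u+=step
    return u+step*(thr-row[u])/(row[u+step]-row[u]) if 0<u+step<639 else np.nan
def slot(file,show=True):
    """rail pose from an upright view: slot lips and outer rail edges (z=18), rail x from mouth ends"""
    m,im=load(file); g=im.min(2).astype(float)
    th0=np.radians(18); a=np.array([np.cos(th0),np.sin(th0)])
    c0=np.array([521.,-18.])
    L,Rr,LO,RO=[],[],[],[]
    for x in np.arange(-60,25,1.5):     # rail x, +x = -a
        u,v=proj(m,[*(c0-x*a),18])
        if not(5<v<395 and 5<u<635): continue
        r=int(round(v)); row=g[r]; uc=int(round(u))
        if row[uc]>110: continue
        l,rr=cross(row,uc,122,-1),cross(row,uc,122,1)
        lo,ro=cross(row,int(l)-3,122,-1),cross(row,int(rr)+4,122,1)
        for A,c in ((L,l),(Rr,rr),(LO,lo),(RO,ro)): A.append(onplane(m,(c,r),18)[:2])
    res=[]
    for A in (L,Rr,LO,RO):
        vx,vy,x0,y0=cv2.fitLine(np.array(A,np.float32),cv2.DIST_HUBER,0,.01,.01).ravel(); res.append((np.degrees(np.arctan(vy/vx)),y0+(c0[0]-x0)*vy/vx))
    k=np.cos(th0)
    print(file,'angles',[round(r[0],2) for r in res],'y at x=521',[round(r[1],2) for r in res],'slot w',abs(res[0][1]-res[1][1])*k,'rail w',abs(res[2][1]-res[3][1])*k, len(L))
    ang=np.mean([r[0] for r in res[:2]]); yc=np.mean([r[1] for r in res[:2]]); a=np.array([np.cos(np.radians(ang)),np.sin(np.radians(ang))]); n=np.array([-a[1],a[0]])
    # profile along the mouth, at +-7 mm and 0 off the centre line
    for off in (-7.2,7.2,0):
        s=np.arange(0,150,.5); P=[proj(m,[*(np.array([521,yc])+t*a+off*n),18]) for t in s]
        pr=cv2.remap(g.astype(np.float32),np.array(P,np.float32)[:,0].reshape(1,-1),np.array(P,np.float32)[:,1].reshape(1,-1),cv2.INTER_LINEAR)[0]
        b=pr<122; print(' off',off,'edges s',[round(float(s[i]+.5*(122-pr[i])/(pr[i+1]-pr[i])),1) for i in range(len(s)-1) if b[i]!=b[i+1]])
    return ang,yc
E
python3 - <<'E'
from h import *
for n,p,y in (('m1',(635,22,140),-162),('m2',(550,-8,140),18)):
    ctrl.move_to(p,[180,0,y]); ctrl.hold(.15); snap('wrist',n)
print(telemetry.sense()['t'])
for f in ('w_rail','m1','m2'):
    try: print(slot(f))
    except Exception as e: print(f,e)
a,b=load('m1')[1],load('m2')[1]
cv2.imwrite('pics/crop2.png',np.hstack([cv2.resize(k,(400,250)) for k in (a,b)]))
E
```

```text
7.5917
w_rail angles [np.float32(19.94), np.float32(20.01), np.float32(19.9), np.float32(20.0)] y at x=521 [np.float64(-15.95), np.float64(-28.04), np.float64(4.75), np.float64(-48.74)] slot w 11.48971779623681 rail w 50.87190265215487 57
 off -7.2 edges s [75.6, 106.6, 141.4]
 off 7.2 edges s [75.8, 106.5, 141.3]
 off 0 edges s [106.6, 141.3]
(np.float32(19.97237), np.float64(-21.99544460161283))
m1 angles [np.float32(20.06), np.float32(19.97), np.float32(19.99), np.float32(20.04)] y at x=521 [np.float64(-28.14), np.float64(-16.09), np.float64(-48.86), np.float64(4.66)] slot w 11.457931639732049 rail w 50.89751958914178 57
 off -7.2 edges s [75.9, 106.5, 141.3, 147.4]
 off 7.2 edges s [75.8, 106.5, 141.4, 148.6]
 off 0 edges s [106.4, 141.3, 148.0]
(np.float32(20.016003), np.float64(-22.115680736531))
m2 angles [np.float32(19.94), np.float32(20.03), np.float32(20.0), np.float32(19.94)] y at x=521 [np.float64(-15.83), np.float64(-28.19), np.float64(4.61), np.float64(-48.55)] slot w 11.746246535622829 rail w 50.55890002309584 57
 off -7.2 edges s [75.7, 106.6, 141.1]
 off 7.2 edges s [75.8, 106.5, 141.2]
 off 0 edges s [106.5, 141.2]
(np.float32(19.986034), np.float64(-22.010202312765408))
```

View pics/crop2.png

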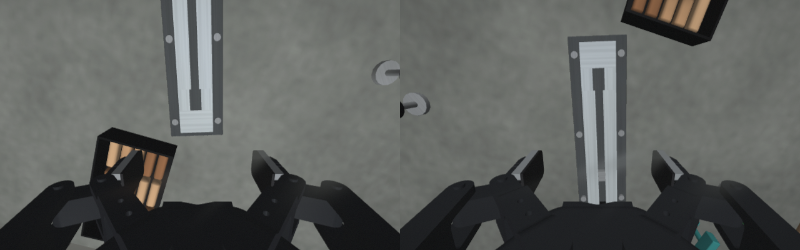

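Rail fit from the three views, which agree to about 0.2 mm:

| Quantity | Value |
|---|---|
| Rail yaw | 200° |
| Mouth centre | (606.6, 9.1) |

Next is the stud grasp.

Run:
```python
from h import *
ctrl.gripper_to(40)
ctrl.move_to((488.6,-257.9,120),[180,0,-5.2])
print(ctrl.move_l((488.6,-257.9,28),v=80,stop_force=6))
ctrl.gripper_to(8); s=telemetry.sense(); print(s['finger_gap'],s['wrist_force'],s['tcp_pos'])
ctrl.move_l((488.6,-257.9,110),v=100)
s=telemetry.sense(); print(s['t'],s['finger_gap'],s['wrist_force'],s['tcp_pos'])
ctrl.move_to((606.64,9.12,110),[180,0,20]); ctrl.hold(.2)
s=telemetry.sense(); print(s['t'],s['tcp_pos'],s['tcp_rot'],s['wrist_force'])
m,im=snap('wrist','held'); snap('side','held_side')
si=load('held_side')[1]
cv2.imwrite('pics/crop3.png',np.hstack([im[100:400,170:470],cv2.resize(si[80:300,220:440],(300,300))]))
```

```text
False
12.743013946689747 [-0.44694405  0.16670297  5.79139863] [ 488.86113477 -257.9828106    28.50733963]
11.725 12.837038024334671 [-0.46132811 -0.06750539 -1.53488068] [ 488.34571812 -257.70850488  109.51980004]
13.05 [606.42348279   7.18757722 110.09435249] [1.79971353e+02 1.52780830e-02 1.98322639e+01] [ 0.84778303 -0.02907173 -1.49520004]
```

View pics/crop3.png

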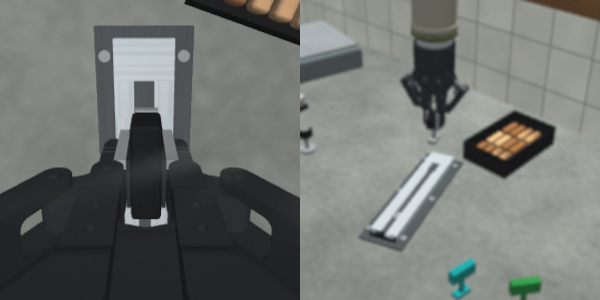

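Run:
```python
from h import *
from scipy.spatial.transform import Rotation as R
ctrl.hold(.3); s=telemetry.sense(); print(s['t'],s['tcp_pos'],s['tcp_rot'])
m,im=load('held'); Rt=R.from_euler('xyz',s['tcp_rot'],degrees=True).as_matrix(); p=np.array(s['tcp_pos'])
# current pose same as in the picture
for n,q in (('bar front low',(23,0,-8)),('bar front top',(23,0,-30)),('bar rear top',(-23,0,-30)),('head front top',(14,0,21)),('head front low',(14,0,28)),('head L low',(14,-7,28)),('head R low',(14,7,28)),('bar x+1',(24,0,-8))): print(n,proj(m,p+Rt@np.array(q,float)).round(1))
g=im.max(2); u=317
print('col',[(v,int(g[v,u])) for v in range(196,224)],[(v,int(g[v,u])) for v in range(300,330,1)])
for v in (207,209,211,230,260): print(v,g[v,295:340].tolist())
```

```text
13.45 [606.62908776   9.07579107 110.01351632] [-1.79999563e+02 -3.10525542e-04  1.99958001e+01]
bar front low [312.4 207.3]
bar front top [311.9 222.9]
bar rear top [312.5 317.6]
head front top [313.  207.4]
head front low [313.1 204.1]
head L low [301.8 204.1]
head R low [324.4 204. ]
bar x+1 [312.4 205.4]
col [(196, 84), (197, 85), (198, 86), (199, 85), (200, 85), (201, 85), (202, 85), (203, 85), (204, 85), (205, 85), (206, 85), (207, 105), (208, 119), (209, 123), (210, 143), (211, 152), (212, 96), (213, 26), (214, 28), (215, 26), (216, 26), (217, 27), (218, 27), (219, 28), (220, 25), (221, 25), (222, 27), (223, 27)] [(300, 30), (301, 31), (302, 31), (303, 30), (304, 32), (305, 31), (306, 31), (307, 32), (308, 32), (309, 29), (310, 30), (311, 31), (312, 31), (313, 31), (314, 31), (315, 31), (316, 32), (317, 31), (318, 26), (319, 72), (320, 85), (321, 85), (322, 85), (323, 84), (324, 84), (325, 85), (326, 78), (327, 55), (328, 42), (329, 41)]
207 [204, 205, 203, 200, 194, 194, 194, 194, 198, 133, 100, 105, 106, 106, 107, 106, 104, 106, 106, 106, 106, 105, 105, 104, 104, 104, 105, 1
[... 234 characters left out ...]
122, 122, 122, 123, 142, 187, 195, 198, 202, 201, 201, 201, 201, 200, 198, 193, 189]
211 [204, 204, 203, 200, 194, 193, 193, 194, 198, 135, 150, 153, 155, 155, 154, 154, 156, 157, 159, 154, 152, 152, 152, 153, 153, 152, 152, 153, 153, 153, 151, 150, 149, 187, 195, 198, 201, 201, 199, 201, 201, 200, 198, 194, 190]
230 [140, 140, 140, 139, 93, 42, 29, 32, 34, 35, 35, 35, 36, 35, 35, 34, 35, 36, 35, 35, 33, 35, 35, 36, 35, 36, 34, 34, 35, 34, 33, 34, 35, 33, 32, 28, 25, 99, 135, 140, 139, 139, 139, 139, 139]
260 [129, 69, 49, 49, 45, 34, 35, 38, 38, 40, 41, 42, 41, 41, 41, 41, 43, 44, 44, 45, 45, 45, 46, 47, 47, 48, 48, 49, 50, 51, 51, 53, 53, 52, 53, 53, 52, 58, 63, 63, 63, 112, 136, 139, 139]
```

Run:
```python
from h import *
from scipy.spatial.transform import Rotation as R
s=telemetry.sense(); print(s['t'],s['tcp_pos'])
m,im=snap('wrist','held2'); Rt=R.from_euler('xyz',s['tcp_rot'],degrees=True).as_matrix(); p=np.array(s['tcp_pos'])
for n,q in (('bar front low',(23,0,-8)),('bar rear top',(-23,0,-30)),('head front top',(14,0,21)),('head front low',(14,0,28)),('head L low',(14,-7,28)),('head R low',(14,7,28)),('bar L low',(23,-7,-8)),('bar R low',(23,7,-8)),('bar L top',(0,-7,-30)),('bar R top',(0,7,-30)),('bar x+1',(24,0,-8))): print(n,proj(m,p+Rt@np.array(q,float)).round(1))
g=im.max(2); u=316
print('col',[(v,int(g[v,u])) for v in range(198,220)],[(v,int(g[v,u])) for v in range(310,326,1)])
for v in (205,207,209,211,216,270): print(v,g[v,295:340].tolist())
```

```text
13.45 [606.62908776   9.07579107 110.01351632]
bar front low [316. 209.]
bar rear top [316.1 319.3]
head front top [316.  208.8]
head front low [316.  205.4]
head L low [304.7 205.4]
head R low [327.3 205.4]
bar L low [301.8 209. ]
bar R low [330.3 209. ]
bar L top [300.1 274.3]
bar R top [332.1 274.3]
bar x+1 [316.  207.1]
col [(198, 87), (199, 86), (200, 87), (201, 88), (202, 87), (203, 86), (204, 88), (205, 87), (206, 87), (207, 105), (208, 118), (209, 122), (210, 144), (211, 152), (212, 96), (213, 26), (214, 26), (215, 28), (216, 27), (217, 28), (218, 28), (219, 26)] [(310, 30), (311, 31), (312, 31), (313, 32), (314, 31), (315, 30), (316, 31), (317, 30), (318, 26), (319, 71), (320, 83), (321, 84), (322, 83), (323, 83), (324, 84), (325, 84)]
205 [203, 204, 205, 204, 203, 200, 195, 193, 194, 194, 198, 134, 92, 87, 88, 89, 89, 87, 86, 87, 88, 87, 86, 85, 86, 84, 83, 84, 86, 87, 86, 164, 200, 202, 200, 194, 195, 198, 202, 201, 200, 201, 201, 201, 199]
207 [203, 204, 204, 205, 203, 201, 195, 194, 193, 194, 176, 127, 108, 105, 107, 106, 106, 105, 105, 105, 106, 105, 105, 104, 104, 104,
[... 241 characters left out ...]
121, 121, 122, 123, 143, 194, 199, 194, 194, 198, 201, 201, 200, 201, 201, 200, 199]
211 [203, 203, 204, 204, 203, 200, 194, 193, 192, 171, 158, 154, 154, 155, 154, 154, 157, 157, 159, 155, 151, 152, 152, 153, 153, 152, 152, 153, 152, 153, 151, 150, 150, 195, 198, 193, 194, 198, 201, 201, 200, 201, 201, 199, 197]
216 [202, 202, 203, 203, 202, 200, 171, 78, 26, 26, 27, 26, 28, 28, 25, 27, 29, 25, 27, 25, 27, 27, 27, 25, 27, 27, 25, 27, 27, 28, 26, 27, 26, 27, 26, 99, 184, 197, 202, 199, 199, 201, 201, 200, 197]
270 [51, 56, 59, 59, 57, 48, 46, 48, 51, 51, 50, 52, 52, 52, 52, 53, 52, 53, 54, 52, 54, 55, 53, 54, 54, 54, 55, 55, 55, 55, 54, 54, 55, 55, 52, 53, 52, 59, 62, 63, 63, 59, 58, 56, 58]
```

The stud sits about 0.6 mm back along tool x in the grip and is centred in y. I'll lower it into the mouth with that corrected.

```bash
cat >> h.py <<'E'
A=np.array([np.cos(np.radians(20)),np.sin(np.radians(20))]); O=np.array([521,-22.05])
def tcp(x,z,dx=.5,dy=0):
    """TCP for stud axis at rail x (mm)"""
    q=O+(6.13-x+dx)*A+dy*np.array([-A[1],A[0]]); return (q[0],q[1],z)
def st(tag=''):
    s=telemetry.sense(); d=np.array(s['tcp_pos'][:2])-O; f=s['wrist_force']
    print(tag,'t %.2f'%s['t'],'railx %.1f y %.2f z %.2f'%(6.13+.5-d@A,-(d@np.array([-A[1],A[0]])),s['tcp_pos'][2]),'F rail xy %.1f %.1f z %.1f'%(-(f[:2]@A),-(f[:2]@np.array([-A[1],A[0]])),f[2]),'gap %.1f'%s['finger_gap'],'yaw %.1f'%s['tcp_rot'][2])
E
python3 - <<'E'
from h import *
ctrl.move_l(tcp(-85,55),v=60); ctrl.hold(.3); st('above')
hit=ctrl.move_l(tcp(-85,33.9),v=15,stop_force=5); print(hit); ctrl.hold(.2); st('down')
snap('wrist','in'); snap('side','in_side')
E
```

```text
above t 14.87 railx -85.1 y 0.02 z 55.29 F rail xy 0.7 -0.8 z -1.2 gap 12.9 yaw 20.0
False
down t 16.62 railx -85.0 y 0.06 z 33.97 F rail xy 0.2 -0.9 z -0.8 gap 13.1 yaw 20.0
```

The stud is in with no contact force. Next I'll slide it along to find the catch.

Run:
```python
from h import *
print(ctrl.move_l(tcp(-60,33.9),v=20,stop_force=6)); st()
print(ctrl.move_l(tcp(22,33.9),v=50,stop_force=6)); ctrl.hold(.3); st('pre')
print(ctrl.move_l(tcp(65,33.9),v=12,stop_force=2.2)); st('hit'); ctrl.hold(.2); st('hit')
```

```text
False
 t 18.12 railx -60.1 y -0.02 z 33.90 F rail xy 0.3 -0.3 z -1.7 gap 13.2 yaw 20.0
False
pre t 20.22 railx 21.9 y -0.03 z 33.89 F rail xy 0.2 0.5 z -1.1 gap 13.1 yaw 20.0
True
hit t 22.46 railx 50.5 y 0.03 z 33.82 F rail xy -0.8 -0.6 z -0.9 gap 13.1 yaw 20.0
hit t 22.66 railx 50.5 y 0.01 z 33.60 F rail xy -1.8 -0.6 z -0.3 gap 13.1 yaw 20.0
```

Run:
```python
from h import *
for x in (49,50,51,52,54,57,60):
    print(ctrl.move_l(tcp(x,33.9),v=12,stop_force=12)); ctrl.hold(.25); st(x)
```

```text
False
49 t 23.23 railx 49.2 y -0.02 z 33.85 F rail xy 0.1 0.6 z -0.8 gap 13.1 yaw 20.0
False
50 t 23.73 railx 50.0 y 0.01 z 33.91 F rail xy -0.1 0.8 z -1.1 gap 13.1 yaw 20.0
False
51 t 24.23 railx 50.5 y 0.04 z 33.95 F rail xy -2.5 -1.3 z -1.7 gap 13.3 yaw 20.0
False
52 t 24.73 railx 51.8 y 0.05 z 33.95 F rail xy -2.8 -1.2 z -0.9 gap 13.2 yaw 20.0
False
54 t 25.30 railx 53.9 y 0.05 z 33.94 F rail xy -3.9 -1.2 z 0.0 gap 13.2 yaw 20.0
False
57 t 25.95 railx 56.9 y 0.02 z 33.90 F rail xy -4.7 -0.3 z 0.4 gap 13.2 yaw 20.0
False
60 t 26.60 railx 59.7 y 0.04 z 33.93 F rail xy -5.0 -0.8 z 0.3 gap 13.0 yaw 20.0
```

The catch meets the head at x ≈ 50.5, so 17 mm of press means x ≈ 67.5. I'll press to there, then turn in steps.

Run:
```python
from h import *
for y in (20,50,80,110):
    q=solver.inverse_kinematics(tcp(67.5,33.9),[180,0,y]); print(y,None if q is None else np.round(q,1))
print(ctrl.move_l(tcp(67.6,33.9),v=12,stop_force=12)); ctrl.hold(.3); st('pressed')
c=np.array(tcp(67.6,33.9,dx=0))
for y in range(30,111,10):
    t=np.radians(y); hit=ctrl.move_l(tuple(c+[.5*np.cos(t),.5*np.sin(t),0]),[180,0,y],v=10,stop_force=14); ctrl.hold(.1); st((y,hit))
    if hit: break
```

```text
20 [ -2.9  37.5   1.7 133.6  -6.5   8.9 -65.1]
50 [ -0.3  37.4  -2.  133.5   7.7   9.2 -49.5]
80 [  2.6  37.4  -6.2 133.3  21.8  10.2 -33.8]
110 [  6.3  37.6 -11.5 133.1  35.5  12.1 -17.7]
False
pressed t 27.68 railx 66.5 y 0.05 z 33.97 F rail xy -7.8 -1.2 z -0.5 gap 13.2 yaw 20.0
(30, False) t 28.11 railx 66.5 y -0.46 z 33.93 F rail xy -7.2 -3.4 z -0.6 gap 13.3 yaw 30.0
(40, False) t 28.53 railx 66.5 y -0.54 z 33.92 F rail xy -7.9 -3.2 z -1.4 gap 13.3 yaw 40.0
(50, False) t 28.96 railx 66.5 y -0.57 z 33.89 F rail xy -7.3 -1.7 z -0.6 gap 13.1 yaw 50.1
(60, False) t 29.38 railx 66.5 y -0.55 z 33.92 F rail xy -6.9 -1.0 z -2.2 gap 13.4 yaw 60.1
(70, False) t 29.81 railx 66.7 y -0.61 z 33.90 F rail xy -7.3 -1.8 z -1.5 gap 13.3 yaw 70.0
(80, False) t 30.23 railx 66.9 y -0.76 z 33.89 F rail xy -7.1 -1.5 z -1.1 gap 12.8 yaw 80.1
(90, False) t 30.66 railx 67.2 y -0.97 z 33.85 F rail xy -6.3 -2.0 z -1.0 gap 12.9 yaw 90.1
(100, False) t 31.08 railx 67.5 y -1.06 z 33.84 F rail xy -6.4 -2.7 z -0.7 gap 13.1 yaw 100.1
(110, False) t 31.51 railx 67.7 y -1.11 z 33.80 F rail xy -4.6 -2.9 z -0.7 gap 13.0 yaw 110.1
```

It turned freely to 110°. I'll let the catch push it back, then release slowly.

Run:
```python
from h import *
d=np.array([.5*np.cos(np.radians(110)),.5*np.sin(np.radians(110)),0])
for x in (65,63,61,60,59,58.5):
    hit=ctrl.move_l(tuple(np.array(tcp(x,33.9,dx=0))+d),v=10,stop_force=8); ctrl.hold(.15); st((x,hit))
    if hit: break
snap('side','locked_side'); m,im=snap('wrist','locked')
cv2.imwrite('pics/crop4.png',np.hstack([im[60:360,170:470],cv2.resize(load('locked_side')[1][160:280,240:360],(300,300),interpolation=cv2.INTER_CUBIC)]))
```

```text
(65, False) t 32.07 railx 65.4 y -1.10 z 33.79 F rail xy -4.5 -2.7 z -0.1 gap 12.9 yaw 110.1
(63, False) t 32.57 railx 63.6 y -0.77 z 33.80 F rail xy -4.1 -3.3 z -1.2 gap 13.1 yaw 110.0
(61, False) t 33.07 railx 61.6 y -0.45 z 33.88 F rail xy -4.2 -1.2 z -1.8 gap 13.5 yaw 110.0
(60, False) t 33.47 railx 60.6 y -0.47 z 33.89 F rail xy -3.8 -1.5 z -1.8 gap 12.9 yaw 110.0
(59, False) t 33.87 railx 60.3 y -0.44 z 33.83 F rail xy 0.5 -2.2 z 0.5 gap 13.1 yaw 110.0
(58.5, False) t 34.27 railx 60.1 y -0.48 z 33.82 F rail xy 4.9 -2.1 z 3.3 gap 13.5 yaw 110.0
```

View pics/crop4.png

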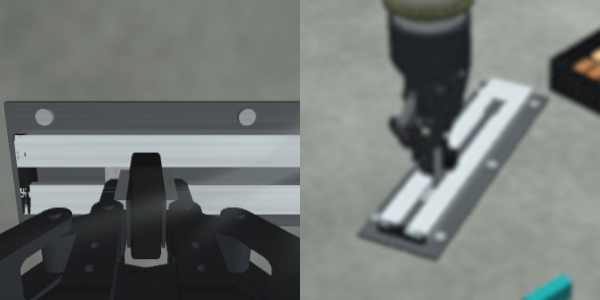

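It's locked: there is a hard stop at x ≈ 60.2, about 8 mm back, and the bar lies across the slot. I'll release at neutral force and retract.

Run:
```python
from h import *
d=np.array([.5*np.cos(np.radians(110)),.5*np.sin(np.radians(110)),0])
c=np.array(tcp(59.4,33.6,dx=0))+d
ctrl.move_l(tuple(c),v=10); ctrl.hold(.3); st('neutral')
ctrl.gripper_to(35); ctrl.hold(.2); st('open')
ctrl.move_l((c[0],c[1],140),v=60,stop_force=8); st('up')
# look: camera over the stud, yaw 20
p=tcp(60+0,150,dx=-35); 
ctrl.move_to(p,[180,0,110]); ctrl.hold(.4); m,im=snap('wrist','final'); snap('side','final_side')
print(telemetry.sense()['t'])
k=comp(im.max(2)<50,proj(m,(*tcp(60,63,dx=0)[:2],63))); print(k.sum(),wrect(m,k,63),proj(m,tcp(60,63,dx=0)),tcp(60,63,dx=0))
cv2.imwrite('pics/crop5.png',np.hstack([im[0:400,140:540],cv2.resize(load('final_side')[1][140:300,220:380],(400,400),interpolation=cv2.INTER_CUBIC)]))
```

```text
neutral t 34.92 railx 60.2 y -0.45 z 33.61 F rail xy 4.6 -1.3 z 5.4 gap 13.5 yaw 110.0
open t 35.46 railx 59.7 y -0.46 z 33.61 F rail xy -1.2 0.4 z -0.4 gap 34.8 yaw 110.0
up t 37.38 railx 60.0 y -0.58 z 139.75 F rail xy -0.1 0.5 z -0.0 gap 35.2 yaw 110.0
38.1583
983 (array([468.8, -38.9]), array([47.2, 15. ]), -70.16) [357.56308358 201.57122267] (np.float64(470.3787585182631), np.float64(-40.474625120953775), 63)
```

View pics/crop5.png

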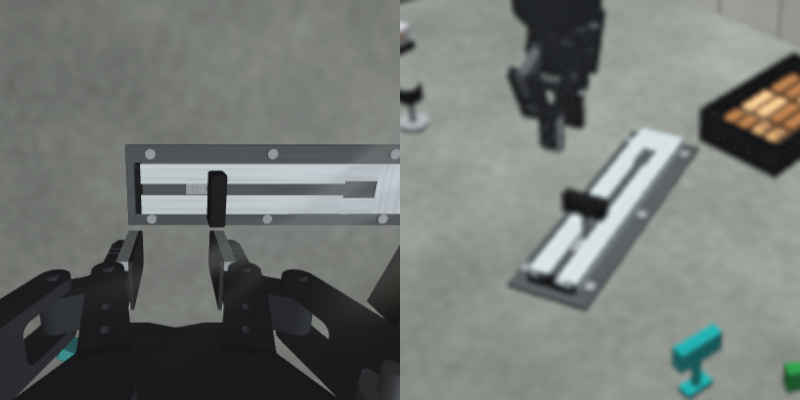

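The final view shows the bar square across the slot (90.2° to it), upright, at rail x ≈ 61 mm, with the robot clear. I'll hand it in.

Run:
```python
from h import *
workorder.finish_job(); print(telemetry.sense()['t'])
```

```text
the job is handed in; nothing more can be done
the job is handed in; nothing more can be done
```

The T-stud is fitted and locked crosswise in the rail. I let go, moved the arm clear and handed the job in at about 38 s of the 72 s allowed. No verdict is reported, so this rests on my own checks.

**What I did**
- **Insertion:** The head went into the mouth with no contact force.
- **Catch:** Sliding along the slot, the head met the catch at rail x ≈ 50.5 mm. I pressed it back about 16 mm, short of the 17 mm aimed for but within the 15–20 mm window.
- **Turn and lock:** I gave the stud a quarter turn, and the catch then pushed it back about 8 mm to a firm stop. Logged wrist force stayed below about 9 N throughout.

**Last checks (final pictures)**
- The bar lies square across the slot to about 0.2°, at rail x ≈ 61 mm, and the stud is upright.
- The top of the bar measured about 2 mm off the slot's centre line. That could be a slight lean or the side face showing in the picture; either is within tolerance.
- I did not measure the head's height on the channel floor directly. I released it about 0.5 mm above the floor at the arm's reading.
- I noticed no contact with the other things on the bench, but I did not re-measure their positions.

**One disagreement:** The arm reads 1–2 mm off right after a move and then settles. I waited for it to settle before the insertion, after finding one early picture affected.

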